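# Hold the platen gauge arm at the red mark

## Task

Ready the platen-length gauge: turn its selector knob clockwise to the green dot, where it clicks in and frees the arm, then squeeze the arm's black head across its red lock button and draw the spring-loaded arm out until its pointer stands over the red mark on the scale. Finish while still gripping the head, holding the pointer steady over the red mark with the selector left on green. Leave the canister, brass knob, segment plate and platen undisturbed.

Things in the scene. Friction and masses are not known exactly. Their poses are not given: they have to be found in the camera images.
- gauge: Fixed gauge, green base plate 435 x 90 x 12 mm. Origin on the counter under the mouth of the aluminium outer tube (26 mm square, mid z 75, x -200 to 0). x (level) is the way the arm extends, y to the left of that (the button's side), z up. Tube, head, pointer and scale are centred on y = 0. Grey housing x -155 to -65, y +-42, top z 90. White scale beam x 50 to 235, y +-16, top z 40.
- selector (a joint): Selector angle, rad, growing clockwise seen from above. Sprung detents: 0 black dot, 0.6 yellow dot, 1.2 green dot; starts on black or yellow. Snaps to the nearest detent when let go; turning resistance up to about 0.1 N m; end stops -0.12 and 1.32. Its inner cam bars the arm below about 1.0 rad.
- selector_grip (a point): Grip point on the selector's axis (gauge x -110, y 0, z 114 mm). The black bar grip is 12 mm wide, 52 long, z 95 to 123 mm, over the white dial face (z 92); it runs from here toward selector_point.
- selector_point (a point): Pointing end of the bar grip (white line on top), 26 mm from the axis, z 123 mm. In the gauge frame it lies at angle (from x toward y) 2.17 rad minus the selector value: 2.17 at black, 1.57 (along +y) at yellow, 0.97 at green.
- extension (a joint): How far the telescoping arm is drawn out, m: 0 = home (start, locked), end stop 0.14. A spring pulls it home with 3 N at 0 to about 4.7 N at 0.14, plus 0.4 N friction.
- head: The arm's black head block, 36 mm long (gauge x 4 to 40 at home), 30 wide (y +-15), z 55 to 100 mm, brass strip on top, red button on its +y side. Its origin and axes are the gauge's own at home and ride along with the arm; hold it by grip_point.
- grip_point (a point): Grip point in the head: 22 mm ahead of the gauge origin at home, y = 0, z 80 mm. Pinch here along gauge y, one finger on the button, the other on the opposite face; axes as the gauge's.
- lock_button (a joint): How far the red lock button is pressed in, m: 0 = out, 0.007 = fully in. 2 N starts it, 7 N presses it home. The arm comes out of its home notch only when it is in by more than about 0.0045; once the arm is out the inner wall keeps the button at least that far in.
- button_face (a point): Middle of the button's outer face, 24 mm to the +y side of the head's middle when out, z 78 mm; the button is 18 mm along x, 26 high. It is pressed toward -y. Head and button measure 39 mm across when out, 32 mm when fully in.
- pointer_tip (a point): Tip of the head's black pointer, 63 mm ahead (+x) of grip_point, z 44.5 mm, 2.5 mm above the marks; about 4 mm thick; rides with the arm.
- mark_red_line (a point): Middle of the red mark's top: a red strip 4 mm along the scale, 46 across it, clipped over the white scale beam (side ears 10 mm along the scale), z 42 mm. Axes as the gauge's. 45 to 125 mm ahead of the pointer at the start.
- mark_blue_line (a point): The same kind of mark in blue, for another job: ignore it. It may be nearer or farther than the red one.
- canister: Bystander: loose round screw-top aluminium canister, 78 mm wide, 86 high, origin under its middle.
- brass_knob: Bystander: loose brass knob, 36 mm wide, 38 high, origin under its middle.
- segment_plate: Bystander: loose toothed steel plate, about 100 x 57 x 6 mm, origin under the middle of its solid strip.
- platen: Bystander: loose black rubber cylinder, 39 mm thick, 280 long (steel shaft 340) along its y, lying in a wooden rest; origin under its middle.

How it is judged:
By the outcome, as a careful person would: the job done as asked, in the order asked, and still so for the second after the job is handed in, while the arm keeps its last pose, push and grip.
It also fails if it takes over 45 s, if anything falls off the work surface, if the arm or the gripper's body presses on something with over 40 N, if the wrist force passes 120 N, or if a joint passes its speed limit or range.

## Robot

A 7-joint arm with a two-finger parallel gripper is mounted at the origin on the work surface. World frame = base frame: x ahead of the robot, y to its left, z up, the work surface at z = 0. Lengths are in mm, angles in rad, forces in N, time in s.
With the tool pointing down it reaches from about 350 to 900 mm from the base axis. Payload 19.9 kg.
Tool frame: the origin (TCP) lies on the front face of the gripper's body, between the roots of the fingers; the fingertips stand 97 mm ahead of it and the grasp point (between the pads) lies 78 mm ahead of it; z points along the fingers, y is the line along which they close (so a half turn about z gives the same grasp; the last joint's range is limited). The gripper opens to 94 mm and grips with 3 to 60 N. Pads are 16 mm wide; open, the fingers measure 119 mm over their backs; the gripper's body (75 mm by 177 mm) begins 78 mm behind the grasp point.
Start: joints at [-1.323, 0.417, -0.01, 1.614, 0.005, 1.111, -0.053], TCP at [177.99, 599.106, 302.625] pointing down, gripper open.
Joint ranges: [-2.81, 2.81], [-0.39, 2.02], [-1.27, 1.25], [0.06, 2.57], [-1.19, 4.33], [0.19, 2], [-2.82, 2.82]. Speed limits (rad/s): [1.89, 1.89, 2.39, 2.39, 3.01, 3.01, 3.01].

## Interface

Orientations are given as [roll, pitch, yaw] about the fixed x, y, z axes, in that order (R = Rz(yaw) Ry(pitch) Rx(roll)).
In Python, from rig import state, get_image, order gives the robot as it stands.
- The arm moves only by the tool arm_command, never from a script. Its argument "deltas" is a list of rows, each a list of 5 numbers: the closure, from 0 (fully open) to 1 (shut), then the shift along the world's x, y, z scaled (see below), then the turn about the world's z scaled (see below). A call has 1 to 10 rows; each row shifts and turns the commanded pose from where the row before left it; what a row does not reach is not made up. The controller multiplies each number of a shift by 400 mm and each number of a turn by 60 degrees. A row lasts 1/10 s, in which the tool goes at most 50 mm and 8.59 degrees, less where a joint would pass 70% of its speed; a pose out of reach is approached as far as the arm can. A call with a number of a shift or a turn outside -1 to 1 is refused whole. A call with a gripper value outside its range is refused whole. The fingers move at their own pace and stop on an object; "squeeze" is the grip in N (left out, the last holds). Time passes only in rows, so rows that do not move let the fingers close. It gives the time, the measured TCP pose, the force, the opening and the grip force at its end, in the units of the state.
- state(): the state, without advancing time (a new reading comes with each control period).
- get_image(name): name is "scene" or "top" or "wrist"; returns a dict with "image" (420x560x3 uint8, red, green, blue), "z_map" (420x560 float32, mm along the optical axis (not along the pixel's ray), 0 where there is no reading), "fx", "fy", "cx", "cy" (pixels), "position" and "rotation" of the camera in the world; the wrist camera has in their place "tool_from_camera" (4x4, takes a point from camera to tool coordinates, whose origin is the TCP and whose axes are the flange's). Camera axes: x right, y down, z forward; pixel columns grow to the right and rows downward; lengths in mm; the calibration is good to about 2 mm. A picture is of the moment at which its call begins: read the wrist's pose just before it.
- order.sign_off(): hands the job in; it is judged then, once.
The state is a dict: "time_s": time; "qpos": joint angles; "qd": joint speeds; "effort": joint torques, N m; "ee_pos": TCP position; "ee_rot": TCP orientation; "contact_force": force on the tool from outside, world axes, zero at the start; "torque": the same for the moment, N m; "grip_width": finger opening in mm; "grip_force": force on a finger pad.
Only numpy, scipy, OpenCV 4.12 (cv2) and the standard library are available. Lean on these libraries where they do the work, as an engineer would, in place of code of your own. Each camera call takes 0.05 s, during which the arm holds its last target. There are 200 camera calls.

## Working session

There is one attempt and no reset: what is moved stays moved. The work goes in short steps, Python scripts to look and compute and a tool call to move; the robot and the scene stay as the last step left them, time stands still between calls to the robot, and variables do not carry over. Pictures are saved under pics/ and viewed, at most 10 in all, crops included, and the job is handed in when it is done.

Besides the shell and the picture viewer there is one more tool, called after ">>>" by a JSON object that holds its "fn" and its "kwargs". arm_command: Moves the arm, as the interface text tells. Shifts and turns lie within -1 to 1; 1 stands for 400 mm of shift or 60 degrees of turn. Its arguments: {"type":"object","properties":{"deltas":{"type":"array","items":{"type":"array","items":{"type":"number"}}},"squeeze":{"type":"number"}},"required":["deltas"]}

```bash
mkdir -p pics
cat > h.py <<'E'
import numpy as np, cv2
from scipy.spatial.transform import Rotation as R
from rig import state,get_image,order
def cloud(name):
    s=state(); d=get_image(name); z=d['z_map'].astype(float)
    v,u=np.mgrid[:z.shape[0],:z.shape[1]]
    P=np.stack([(u-d['cx'])/d['fx']*z,(v-d['cy'])/d['fy']*z,z],-1)
    if name=='wrist':
        T=np.array(d['tool_from_camera']);P=P@T[:3,:3].T+T[:3,3]
        P=P@R.from_euler('xyz',s['ee_rot']).as_matrix().T+np.array(s['ee_pos'])
    else: P=P@np.array(d['rotation']).T+np.array(d['position'])
    P[z==0]=np.nan
    return d['image'],P,s
def save(n,im,box=None,k=1):
    if box: im=im[box[1]:box[3],box[0]:box[2]]
    cv2.imwrite('pics/'+n+'.png',cv2.resize(im[...,::-1],None,fx=k,fy=k,interpolation=cv2.INTER_CUBIC))
E
python3 - <<'E'
from h import *
im,P,s=cloud('top'); save('top1',im); np.save('top.npy',P); np.save('topi.npy',im)
print(s)
im,P,s=cloud('scene'); save('scene1',im)
E
```

```text
Traceback (most recent call last):
  File "h.py", line 11, in cloud
    else: P=P@np.array(d['rotation']).T+np.array(d['position'])
            ~~~~~~~~~~~~~~~~~~~~~~~~~~~^~~~~~~~~~~~~~~~~~~~~~~~
ValueError: operands could not be broadcast together with shapes (420,560) (3,)
```

```bash
sed -i "s/np.array(d\['rotation'\]).T/R.from_euler('xyz',d['rotation']).as_matrix().T/" h.py
python3 - <<'E'
from h import *
im,P,s=cloud('top'); save('top1',im); np.save('top.npy',P); np.save('topi.npy',im)
print(s)
print(P[10,10],P[400,300],P[200,300],get_image('top')['rotation'])
im,P,s=cloud('scene'); save('scene1',im);print(np.nanpercentile(P[...,2],[5,20,50]))
E
```

```text
{'time_s': 0.05, 'qpos': array([-1.32350659,  0.4179176 , -0.01031246,  1.61415753,  0.0047326 ,
        1.11072555, -0.0530218 ]), 'qd': array([ 0.00063752,  0.00089249, -0.00079342, -0.00096052,  0.00060402,
       -0.00190405,  0.00044829]), 'effort': array([ 3.96081377e-03, -8.53431201e+01,  6.41719848e-01, -4.27200687e+01,
       -4.90403012e-02,  1.61604298e-02,  3.01083514e-05]), 'ee_pos': array([177.92660786, 598.867266  , 302.06738034]), 'ee_rot': array([-3.14041316e+00,  1.15356676e-04,  2.85281249e+00]), 'contact_force': array([ 0.26887088, -0.25104245,  0.58938965]), 'torque': array([ 0.0166465 , -0.00352914,  0.05931065]), 'grip_force': 0.0, 'grip_width': 93.93025245028097}
[1317.18565814  801.13807824  -17.06237772] [101.23820301 -86.30140261   3.59400162] [ 687.88439904 -101.71335068    5.16682542] [-3.04795112  0.00844063 -1.59184183]
[-754.58838655 -452.97042042   -1.27113293]
```

View pics/top1.png

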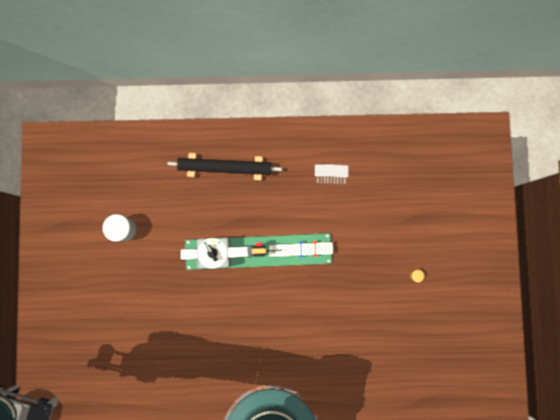

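View pics/scene1.png

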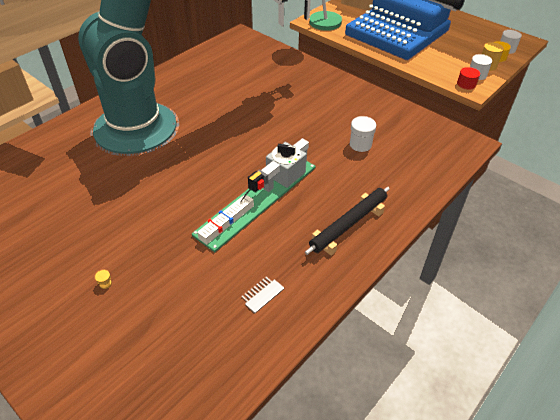

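The top view shows the gauge from (181,254) to (333,250): tube at the left, housing at (213,253), head at (259,251), and red mark at about (316,248) beyond the blue one at about (303,249). The button faces image-up. The canister is at (117,228), the platen at (225,165), the plate at (331,171) and the knob at (418,276). The bystanders are all clear of the gauge.

Run:
```python
from h import *
P=np.load('top.npy'); im=np.load('topi.npy').astype(int)
r,g,b=im[...,0],im[...,1],im[...,2]
sub=np.zeros(r.shape,bool); sub[225:280,170:345]=1
m=sub&(g>r+25)&(g>b+15)
p=P[m]; p=p[~np.isnan(p[:,0])]
rect=cv2.minAreaRect(p[:,:2].astype(np.float32)); print('green',rect,np.median(p[:,2]),cv2.boxPoints(rect))
for n,mm in dict(red=(r>150)&(g<90)&(b<90),blue=(b>120)&(r<90)&(g<110)).items():
    mm=mm&sub; k,l,st,c=cv2.connectedComponentsWithStats(mm.astype(np.uint8))
    for i in range(1,k): print(n,st[i],np.nanmedian(P[l==i],0))
h=sub&(P[...,2]>80); print('high',h.sum(),np.nanmean(P[h],0), np.nanmax(P[...,2][sub]))
dk=sub&(r+g+b<150)&(P[...,2]>105);print('knob',dk.sum(),np.nanmean(P[dk],0))
```

```text
green ((536.5838012695312, 27.58843994140625), (88.72600555419922, 435.9204406738281), 1.4335016012191772) 11.818729539496076 [[ 486.78204  244.37062]
 [ 497.68732 -191.41338]
 [ 586.38556 -189.19374]
 [ 575.4803   246.59026]]
red [248 228   1   1   1] [607.44707414  57.09881085  -6.34956642]
red [207 231   1   1   1] [600.48849311 180.11877354   3.30438986]
red [237 235   1   1   1] [5.86663934e+02 9.02577100e+01 4.65498032e-01]
red [214 236   1   1   1] [585.11167905 159.47421929   1.05663492]
red [333 239   1   1   1] [ 568.75238881 -198.67276063   -7.02028446]
red [182 245   1   1   1] [560.12061679 255.9440703    1.46563845]
red [256 244   6   2  11] [552.8599883   22.28865418  92.09781714]
red [342 249   1   1   1] [ 5.37967766e+02 -2.23836170e+02  3.97682228e-01]
red [178 251   1   1   1] [542.40802127 268.16003957   0.97035119]
red [178 254   1   1   1] [533.50007363 268.98974311  -3.50535742]
red [171 257   1   1   1] [524.94115066 289.94044518  -2.55606621]
red [178 256   1   1   1] [527.48423328 268.74916637  -1.93929194]
red [307 266   1   1   1] [ 4.89501848e+02 -1.17668
[... 474 characters left out ...]
2.25390029 -36.75664069  -1.40718226]
red [295 269   1   1   1] [481.35566803 -81.52230919   1.10983577]
red [317 268   1   1   1] [ 483.01170758 -146.94889241    5.18388178]
red [236 270   1   1   1] [482.01244436  95.10000528  -2.72642145]
red [251 270   1   1   1] [4.81120951e+02 5.00236371e+01 2.59684299e-01]
red [249 274   1   1   1] [469.40370121  56.14047523   1.91348603]
red [300 275   1   1   1] [463.36470642 -95.77436803   5.40050127]
red [287 276   1   1   1] [460.99474558 -57.21595619  -2.35691668]
red [270 279   1   1   1] [453.25753518  -6.22101636   0.9444401 ]
high 1460 [533.94723795 136.00809471  93.38299463] 130.60653215099933
knob 5 [527.80838068 147.89644642 118.91676355]
```

>>> {"fn": "arm_command", "kwargs": {"deltas": [[0,0.074,-0.0925,0,0],[0,0.074,-0.0925,0,0],[0,0.074,-0.0925,0,0],[0,0.074,-0.0925,0,0],[0,0.074,-0.0925,0,0],[0,0.074,-0.0925,0,0],[0,0.074,-0.0925,0,0],[0,0.074,-0.0925,0,0],[0,0.074,-0.0925,0,0],[0,0.074,-0.0925,0,0]]}}

```text
time_s: 1.2
ee_pos: [474.8, 227.4, 302.8]
ee_rot: [3.141, 0.0, 2.853]
contact_force: [-0.3, 0.6, 0.9]
grip_width: 94.0
grip_force: 0.0
```

>>> {"fn": "arm_command", "kwargs": {"deltas": [[0,0.074,-0.0925,0,0],[0,0.074,-0.0925,0,0],[0,0,0,0,0],[0,0,0,0,0]]}}

```text
time_s: 1.6
ee_pos: [533.4, 154.3, 302.3]
ee_rot: [-3.141, -0.0, 2.851]
contact_force: [0.1, -0.1, 0.2]
grip_width: 94.3
grip_force: 0.0
```

Run:
```python
from h import *
im,P,s=cloud('wrist'); save('w1',im); np.savez('w1.npz',im=im,P=P)
print(s['ee_pos'],s['ee_rot'],s['qpos'],s['contact_force'])
```

```text
[533.43578172 154.31406469 302.32475662] [-3.14108550e+00 -3.76416908e-04  2.85083615e+00] [-0.56866045  0.29988493  0.28141367  1.79800772 -0.09408085  1.05733492
  1.02721055] [ 0.08124817 -0.09481905  0.1667818 ]
```

View pics/w1.png

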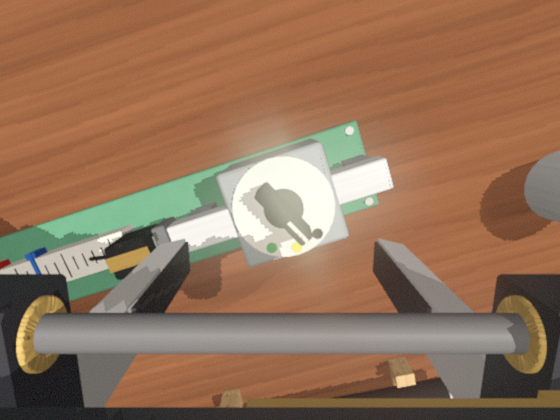

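The wrist view shows the bar grip centred at about (283,207) and pointing at the black dot (317,233), with yellow at (296,247) and green at (271,248). So the selector starts on black.

Run:
```python
from h import *
d=np.load('w1.npz'); im,P=d['im'].astype(int),d['P']
sub=np.zeros(im.shape[:2],bool); sub[130:275,210:360]=1
k=sub&(P[...,2]>108)&(P[...,2]<135)
r=cv2.minAreaRect(P[k][:,:2].astype(np.float32));print('bar',k.sum(),np.median(P[k],0),r, cv2.boxPoints(r))
h=sub&(P[...,2]>82)&(P[...,2]<100)
r=cv2.minAreaRect(P[h][:,:2].astype(np.float32));print('housing',r,np.median(P[h],0))
for u,v in [(317,233),(296,247),(271,248),(283,207)]: print(P[v,u])
g=(im[...,1]>im[...,0]+20)&(im[...,1]>im[...,2]+10)&(P[...,2]>5)&(P[...,2]<20)
g[270:]=0
r=cv2.minAreaRect(P[g][:,:2].astype(np.float32));print('green',r,cv2.boxPoints(r))
```

```text
bar 1307 [532.02943059 156.7399151  123.0741082 ] ((533.933837890625, 156.37930297851562), (52.41813278198242, 12.64502239227295), 26.76957893371582) [[507.68607 150.21954]
 [513.3814  138.92975]
 [560.18164 162.53906]
 [554.48627 173.82886]]
housing ((533.6326904296875, 156.26080322265625), (84.32730865478516, 137.281982421875), 0.8548280596733093) [530.12805933 159.59605175  91.73472977]
[nan nan nan]
[568.00017085 156.90661478  93.435313  ]
[563.09578017 136.83763073  92.91899176]
[525.99942112 158.05317684 123.94541545]
green ((535.9205322265625, 46.37294006347656), (88.42289733886719, 398.57354736328125), 1.4421619176864624) [[ 486.70746  244.48389]
 [ 496.7387  -153.96341]
 [ 585.1336  -151.738  ]
 [ 575.10236  246.70929]]
```

Selector axis measures (533.9, 156.4), against (533.4, 155.1) from the base plate. The bar lies at world angle 0.467 rad, so I take tool yaw 3.609, which is +43.4°, then descend 108 mm.

>>> {"fn": "arm_command", "kwargs": {"deltas": [[0,0,0.005,0,0.1207],[0,0,0,0,0.1207],[0,0,0,0,0.1207],[0,0,0,0,0.1207],[0,0,0,0,0.1207],[0,0,0,0,0.1207],[0,0,0,-0.09,0],[0,0,0,-0.09,0],[0,0,0,-0.09,0],[0,0,0,0,0]]}}

```text
time_s: 2.65
ee_pos: [530.7, 158.0, 191.1]
ee_rot: [3.141, -0.006, -2.67]
contact_force: [-0.5, -0.5, -0.2]
grip_width: 93.8
grip_force: 0.0
```

>>> {"fn": "arm_command", "kwargs": {"deltas": [[0.7,0,0,0,0],[0.7,0,0,0,0],[0.7,0,0,0,0],[1,0,0,0,0],[1,0,0,0,0],[1,0,0,0,0],[1,0,0,0,0],[1,0,0,0,0]], "squeeze": 25}}

```text
time_s: 3.45
ee_pos: [533.2, 157.1, 194.6]
ee_rot: [-3.142, 0.0, -2.672]
contact_force: [-0.7, -0.4, 0.2]
grip_width: 33.7
grip_force: 0.0
```

>>> {"fn": "arm_command", "kwargs": {"deltas": [[1,0,0,0,0],[1,0,0,0,0],[1,0,0,0,0],[1,0,0,0,0],[1,0,0,0,0]]}}

```text
time_s: 3.95
ee_pos: [533.7, 156.1, 194.6]
ee_rot: [-3.14, 0.0, -2.673]
contact_force: [3.8, -4.4, -1.5]
grip_width: 11.9
grip_force: 25.0
```

>>> {"fn": "arm_command", "kwargs": {"deltas": [[1,0.001,-0.001,0,-0.1125],[1,0,0,0,-0.1125],[1,0,0,0,-0.1125],[1,0,0,0,-0.1125],[1,0,0,0,-0.1125],[1,0,0,0,-0.1125],[1,0,0,0,-0.1125],[1,0,0,0,-0.1125],[1,0,0,0,-0.1125],[1,0,0,0,0]]}}

```text
time_s: 4.95
ee_pos: [533.4, 156.5, 194.5]
ee_rot: [-3.141, 0.0, 2.549]
contact_force: [-2.4, -3.4, 1.5]
grip_width: 12.1
grip_force: 25.0
```

```bash
python3 -c "
from h import *
s=state();print(s['ee_rot'],s['torque'],s['contact_force'],s['grip_width'])"
```

```text
[-3.14066634e+00  1.27492924e-04  2.54886830e+00] [-0.91627017  0.33607315  0.0527751 ] [-2.35411566 -3.36136618  1.45011038] 12.14336830231988
```

>>> {"fn": "arm_command", "kwargs": {"deltas": [[0,0,0,0,0],[0,0,0,0,0],[0,0,0,0,0],[0,0,0,0,0],[0,0,0,0,0],[0,0,0,0.09,0],[0,0,0,0.09,0],[0,0,0,0.09,0],[0,0,0,0,0]]}}

```text
time_s: 5.85
ee_pos: [535.0, 156.9, 307.1]
ee_rot: [3.136, 0.003, 2.551]
contact_force: [0.4, 0.1, 0.4]
grip_width: 80.1
grip_force: 0.0
```

>>> {"fn": "arm_command", "kwargs": {"deltas": [[0,0.001,-0.05,0,-0.13],[0,0.001,-0.05,0,-0.13],[0,0.001,-0.05,0,-0.13],[0,0.001,-0.05,0,-0.13],[0,0.001,-0.05,0,-0.13],[0,0.001,-0.05,0,-0.13],[0,0.001,-0.03,0,-0.13],[0,0,0,0,0],[0,0,0,0,0]]}}

```text
time_s: 6.75
ee_pos: [536.3, 25.3, 302.3]
ee_rot: [-3.141, 0.0, 1.603]
contact_force: [0.1, 0.4, -0.5]
grip_width: 93.9
grip_force: 0.0
```

Run:
```python
from h import *
im,P,s=cloud('wrist'); save('w2',im); np.savez('w2.npz',im=im,P=P)
print(s['ee_pos'],s['ee_rot'],s['qpos'],s['contact_force'])
```

```text
[536.3090196   25.30203829 302.30490821] [-3.14110223e+00  2.51414446e-05  1.60251390e+00] [-0.64456488  0.30554804  0.65420258  1.85126108 -0.21193661  1.05532935
  0.12436391] [ 0.13458928  0.39088561 -0.47603683]
```

View pics/w2.png

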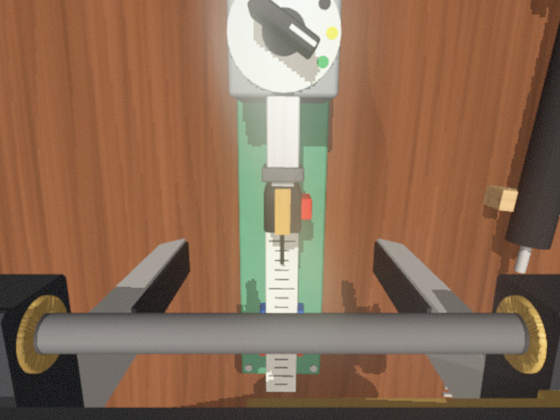

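The selector bar points at the green dot (322,62). The head is at (284,208), the button at (306,208), the pointer tip at about (282,263) and the blue mark at about y = 308. The red mark is hidden behind the gripper bar at about y = 350, so I shift 100 mm to see it.

>>> {"fn": "arm_command", "kwargs": {"deltas": [[0,0,-0.12,0,0],[0,0,-0.13,0,0],[0,0,0,0,0],[0,0,0,0,0]]}}

```text
time_s: 7.2
ee_pos: [536.4, -73.5, 302.5]
ee_rot: [-3.141, -0.0, 1.599]
contact_force: [-0.2, 0.9, -0.3]
grip_width: 93.8
grip_force: 0.0
```

Run:
```python
from h import *
im,P,s=cloud('wrist'); save('w3',im); np.savez('w3.npz',im=im,P=P)
print(s['ee_pos'],s['ee_rot'])
d=np.load('w2.npz'); I,Q=d['im'].astype(int),d['P']
sub=np.zeros(I.shape[:2],bool); sub[165:250,255:320]=1
br=sub&(I[...,0]>I[...,2]+60)&(I[...,1]>90)&(Q[...,2]>90); print('brass',br.sum(),Q[br].mean(0),Q[br].min(0),Q[br].max(0))
rd=sub&(I[...,0]>120)&(I[...,1]<70)&(I[...,2]<70)&(Q[...,2]>60); print('btn',rd.sum(),Q[rd].mean(0),Q[rd].min(0),Q[rd].max(0))
hd=sub&(Q[...,2]>94)&(Q[...,2]<106); print('head',cv2.minAreaRect(Q[hd][:,:2].astype(np.float32)))
im=im.astype(int);r,g,b=im[...,0],im[...,1],im[...,2]
z=P[...,2]
s2=np.zeros(z.shape,bool);s2[:300,200:360]=1
for n,m in dict(red=(r>120)&(g<80)&(b<80),blue=(b>90)&(r<80)&(g<100)).items():
    m=m&s2&(z>33)&(z<50); k,l,st,c=cv2.connectedComponentsWithStats(m.astype(np.uint8))
    for i in range(1,k):
        if st[i][4]>15: print(n,st[i],c[i],P[l==i].mean(0),cv2.minAreaRect(P[l==i][:,:2].astype(np.float32)))
```

```text
[536.40440501 -73.54381026 302.49314899] [-3.14138531e+00 -7.28481276e-05  1.59931166e+00]
brass 964 [541.03834623  24.58800041  98.97891416] [530.09325779   5.64659445  90.0080398 ] [560.53096342  42.7251531  102.81693209]<stdin>:7: RuntimeWarning: Mean of empty slice.
  ret = um.true_divide(
Traceback (most recent call last):
ValueError: zero-size array to reduction operation minimum which has no identity
```

View pics/w3.png

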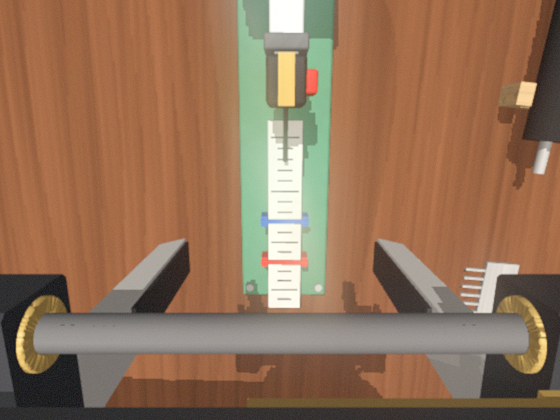

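This view shows the head at (286,80), button (312,82), pointer tip (286,161), blue mark at y = 219 and red mark at (285,262).

Run:
```python
from h import *
s=state(); c=get_image('wrist'); T=np.array(c['tool_from_camera']); Rw=R.from_euler('xyz',s['ee_rot']).as_matrix()
def px(u,v,z):
    d=Rw@T[:3,:3]@np.array([(u-c['cx'])/c['fx'],(v-c['cy'])/c['fy'],1]); o=Rw@T[:3,3]+s['ee_pos']
    return o+d*(z-o[2])/d[2]
d=np.load('w3.npz'); im,P=d['im'].astype(int),d['P']; r,g,b=im[...,0],im[...,1],im[...,2]
def blob(n,m,box,z):
    q=np.zeros(m.shape,bool);q[box[1]:box[3],box[0]:box[2]]=1;v,u=np.where(m&q)
    print(n,len(u),(u.min(),u.max()),(v.min(),v.max()),px(u.mean(),v.mean(),z),np.nanmean(P[v,u],0))
red=(r>1.8*g)&(r>1.8*b)&(r>120)
blob('redmark',red,(270,250,302,275),42); blob('bluemark',(b>1.6*r)&(b>100),(270,208,302,230),42)
blob('btn',red,(305,60,330,105),78)
br=(r>b+80)&(g>120); blob('brass',br,(270,40,305,115),100)
for v in range(108,172,3): print(v,im[v,280:293].sum(1).tolist())
print('tip',px(286,162,44.5))
```

```text
redmark 59 (np.int64(270), np.int64(292)) (np.int64(261), np.int64(263)) [ 537.94185656 -137.75950363   42.        ] [ 537.75583684 -138.82726173   42.46940092]
bluemark 1 (np.int64(270), np.int64(270)) (np.int64(221), np.int64(221)) [526.29172949 -96.69235539  42.        ] [526.16299909 -97.9249351   41.94062884]
btn 272 (np.int64(306), np.int64(317)) (np.int64(70), np.int64(94)) [556.66719716  26.83685115  78.        ] [555.69655613  24.06044705  91.77881834]
brass 909 (np.int64(278), np.int64(294)) (np.int64(52), np.int64(106)) [536.73738035  25.4804825  100.        ] [536.77042313  24.083958   101.00120878]
108 [372, 365, 350, 319, 307, 294, 293, 301, 327, 354, 354, 349, 350]
111 [412, 407, 402, 355, 307, 312, 302, 316, 373, 388, 390, 384, 391]
114 [418, 413, 404, 363, 334, 321, 308, 329, 368, 394, 393, 390, 382]
117 [421, 415, 401, 362, 343, 328, 324, 331, 374, 402, 392, 384, 390]
120 [504, 506, 462, 399, 346, 332, 325, 354, 448, 478, 492, 485, 477]
123 [593, 595, 563, 459, 360, 346, 335, 401, 531, 588, 588, 580, 583]
126 [593, 594, 563, 463, 366, 356, 355, 400, 527, 587, 589, 5
[... 403 characters left out ...]
 573, 601, 596, 595, 596]
147 [669, 672, 611, 490, 436, 430, 429, 468, 528, 548, 619, 667, 688]
150 [742, 742, 679, 530, 440, 438, 437, 551, 694, 744, 747, 745, 744]
153 [742, 740, 681, 531, 443, 439, 450, 560, 693, 745, 745, 744, 746]
156 [742, 743, 681, 536, 448, 439, 452, 557, 691, 747, 745, 747, 747]
159 [570, 575, 530, 473, 453, 443, 451, 474, 544, 572, 565, 568, 630]
162 [742, 741, 742, 720, 647, 565, 586, 614, 691, 745, 744, 746, 748]
165 [742, 740, 740, 739, 712, 687, 683, 685, 717, 741, 739, 744, 742]
168 [744, 745, 742, 743, 742, 741, 741, 744, 744, 743, 742, 741, 743]
171 [680, 681, 680, 677, 679, 677, 679, 676, 680, 676, 674, 681, 717]
tip [539.63690949 -39.93006512  44.5       ]
```

Red mark is at y ≈ -138.2 and the pointer tip at ≈ -39.3, so travel is about 98.5 mm. Head centre is (536.8, 24.3). I go back over the head, descend to grasp height 80, and squeeze.

>>> {"fn": "arm_command", "kwargs": {"deltas": [[0,0.0035,0.12,0,0],[0,0,0.1245,0,0],[0,0,0,0,0],[0,0,0,-0.12,0],[0,0,0,-0.12,0],[0,0,0,-0.12,0],[0.4,0,0,0,0],[0.4,0,0,0,0],[0.4,0,0,0,0]], "squeeze": 30}}

```text
time_s: 8.2
ee_pos: [538.9, 25.0, 161.0]
ee_rot: [3.139, -0.001, 1.599]
contact_force: [0.4, 0.5, 0.3]
grip_width: 73.5
grip_force: 0.0
```

>>> {"fn": "arm_command", "kwargs": {"deltas": [[1,0,0,0,0],[1,0,0,0,0],[1,0,0,0,0],[1,0,0,0,0],[1,0,0,0,0],[1,0,0,0,0]]}}

```text
time_s: 8.8
ee_pos: [537.7, 24.5, 159.2]
ee_rot: [-3.141, -0.001, 1.598]
contact_force: [-6.3, 0.7, 12.7]
grip_width: 30.5
grip_force: 30.0
```

Run:
```python
from h import *
im,P,s=cloud('wrist'); sc=get_image('scene')['image']
a=cv2.resize(im[150:420,150:430],None,fx=1.4,fy=1.4); b=cv2.resize(sc[120:260,180:330],(400,378),interpolation=cv2.INTER_CUBIC)
save('c1',np.hstack([a,b[:, :400]]) if a.shape[0]==378 else a)
print(s['ee_pos'],s['contact_force'],s['torque'],s['grip_width'],s['grip_force'])
```

```text
[537.72973555  24.48680279 159.1555922 ] [-6.2727599   0.71025298 12.6850938 ] [ 0.14011874  0.80662964 -0.19010633] 30.543671817950123 30.009959042072296
```

View pics/c1.png

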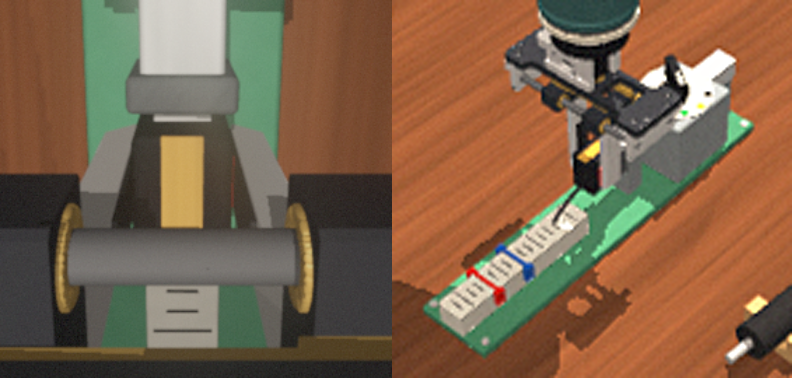

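The pinch looks right: both pads are on the head with the button covered, and the selector is on green. I relax the vertical preload and draw 95 mm first.

>>> {"fn": "arm_command", "kwargs": {"deltas": [[1,-0.001,0,0.0025,0],[1,0.0005,-0.02,0,0],[1,0.0008,-0.03,0,0],[1,0.0008,-0.03,0,0],[1,0.0008,-0.03,0,0],[1,0.0008,-0.03,0,0],[1,0.0008,-0.03,0,0],[1,0.0008,-0.03,0,0],[1,0.0008,-0.03,0,0],[1,0.0002,-0.0075,0,0]]}}

```text
time_s: 9.9
ee_pos: [539.8, -72.2, 159.5]
ee_rot: [-3.142, 0.0, 1.596]
contact_force: [3.0, 5.2, -4.9]
grip_width: 29.9
grip_force: 30.0
```

>>> {"fn": "arm_command", "kwargs": {"deltas": [[1,0,0,0,0],[1,0,0,0,0],[1,0,0,0,0]]}}

```text
time_s: 10.2
ee_pos: [539.8, -70.2, 159.5]
ee_rot: [-3.141, -0.0, 1.598]
contact_force: [1.6, 3.1, -7.0]
grip_width: 30.2
grip_force: 30.0
```

Run:
```python
from h import *
im,P,s=cloud('wrist'); S=get_image('scene'); sc=S['image']; t=get_image('top')['image']
np.savez('c2.npz',im=im,sc=sc)
b=cv2.resize(sc[160:260,190:310],(480,400),interpolation=cv2.INTER_CUBIC)
a=cv2.resize(t[230:270,295:327],(320,400),interpolation=cv2.INTER_CUBIC)
save('c2',np.hstack([b,a]))
print(s['ee_pos'],s['ee_rot'],s['contact_force'],s['grip_width'],s['grip_force'])
```

```text
[539.8084081  -70.17878471 159.51392462] [-3.14116671e+00 -1.46520886e-04  1.59833953e+00] [ 1.59495368  3.09796431 -6.96310734] 30.19012677732488 30.006427466869354
```

View pics/c2.png

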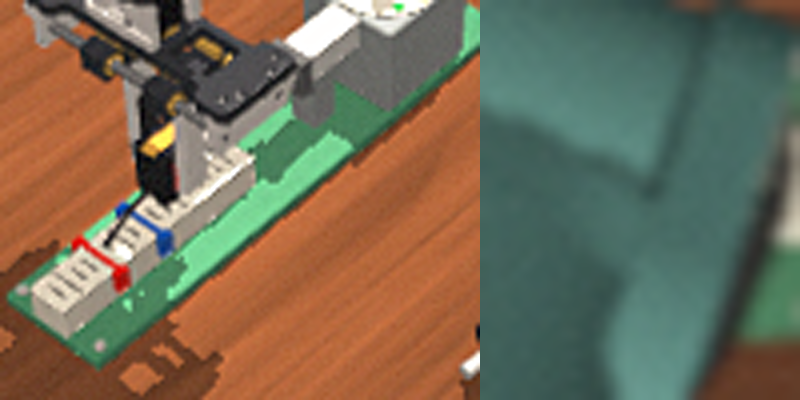

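Run:
```python
from h import *
c=get_image('wrist'); S=get_image('scene'); T=np.array(c['tool_from_camera']); Rw=R.from_euler('xyz',[-3.14138531,0,1.59931166]).as_matrix(); ee=np.array([536.40440501,-73.54381026,302.49314899])
def px(u,v,z):
    d=Rw@T[:3,:3]@np.array([(u-c['cx'])/c['fx'],(v-c['cy'])/c['fy'],1]); o=Rw@T[:3,3]+ee
    return (o+d*(z-o[2])/d[2]).round(2)
im=np.load('w3.npz')['im'].astype(int); 
print('rows start',[(v,im[v,270:280].sum(1).mean().round()) for v in range(116,125)])
print('rows end',[(v,im[v,272:297].sum(1).mean().round()) for v in range(300,313)])
print('red',[(v,(im[v,272:297,0]-im[v,272:297,1]).mean().round()) for v in range(256,269)])
print('tip',[(v,im[v,284:288].sum(1).mean().round(),im[v,272:279].sum(1).mean().round()) for v in range(155,170)])
print('head back/front',[(v,im[v,276:296].sum(1).mean().round()) for v in list(range(46,56))+list(range(102,112))])
for v,z in [(120,40),(307.5,40),(262,42),(160,44.5),(162,44.5)]: print(v,px(285.5,v,z))
# scene: predicted pixels along gauge axis
Rs=R.from_euler('xyz',S['rotation']).as_matrix(); K=np.array([[S['fx'],0,S['cx']],[0,S['fy'],S['cy']],[0,0,1]])
def pr(p):
    q=K@(Rs.T@(np.array(p)-S['position'])); return (q[:2]/q[2]).round(2)
ax=np.array([.025,-.9997,0]); o=np.array([536.3,46,0])
for x,z in [(50,40),(235,40),(184,42),(179.7,44.5),(184,44.5)]: print(x,z,pr(o+ax*x+[0,0,z]))
```

```text
rows start [(116, np.float64(458.0)), (117, np.float64(462.0)), (118, np.float64(460.0)), (119, np.float64(454.0)), (120, np.float64(521.0)), (121, np.float64(603.0)), (122, np.float64(624.0)), (123, np.float64(624.0)), (124, np.float64(624.0))]
rows end [(300, np.float64(721.0)), (301, np.float64(745.0)), (302, np.float64(745.0)), (303, np.float64(744.0)), (304, np.float64(744.0)), (305, np.float64(746.0)), (306, np.float64(749.0)), (307, np.float64(673.0)), (308, np.float64(430.0)), (309, np.float64(392.0)), (310, np.float64(403.0)), (311, np.float64(400.0)), (312, np.float64(369.0))]
red [(256, np.float64(3.0)), (257, np.float64(3.0)), (258, np.float64(2.0)), (259, np.float64(11.0)), (260, np.float64(76.0)), (261, np.float64(119.0)), (262, np.float64(120.0)), (263, np.float64(113.0)), (264, np.float64(50.0)), (265, np.float64(3.0)), (266, np.float64(2.0)), (267, np.float64(2.0)), (268, np.float64(2.0))]
tip [(155, np.float64(475.0), np.float64(740.0)), (156, np.float64(474.0), np.float64(740.0)), (157, np.float64(478.0), np.float64(739.0)), (158, np.float64(466.0), np.float64(726.
[... 589 characters left out ...]
), (49, np.float64(335.0)), (50, np.float64(320.0)), (51, np.float64(474.0)), (52, np.float64(592.0)), (53, np.float64(603.0)), (54, np.float64(583.0)), (55, np.float64(572.0)), (102, np.float64(559.0)), (103, np.float64(560.0)), (104, np.float64(558.0)), (105, np.float64(515.0)), (106, np.float64(394.0)), (107, np.float64(311.0)), (108, np.float64(346.0)), (109, np.float64(374.0)), (110, np.float64(375.0)), (111, np.float64(378.0))]
120 [538.    -3.89  40.  ]
307.5 [ 543.88 -188.78   40.  ]
262 [ 542.27 -139.     42.  ]
160 [539.08 -39.37  44.5 ]
162 [539.13 -41.18  44.5 ]
50 40 [249.58 195.62]
235 40 [201.61 234.04]
184 42 [215.45 222.41]
179.7 44.5 [216.52 220.87]
184 44.5 [215.37 221.79]
```

Fitting the beam ends in the picture (184.9 mm against 185) puts the red mark at gauge x ≈ 185. The pointer starts at 85 nominal, or 86.4 measured at its front edge, so the total draw is about 99.6 mm. It is now at 94.7, so 4.8 mm more.

>>> {"fn": "arm_command", "kwargs": {"deltas": [[1,0.0003,-0.006,-0.001,0],[1,0,-0.006,0,0],[1,0,0,0,0],[1,0,0,0,0],[1,0,0,0,0],[1,0,0,0,0],[1,0,0,0,0],[1,0,0,0,0]]}}

```text
time_s: 11.25
ee_pos: [540.0, -75.3, 159.4]
ee_rot: [-3.141, -0.0, 1.598]
contact_force: [-2.7, 3.7, 6.0]
grip_width: 30.0
grip_force: 30.0
```

Run:
```python
from h import *
im,P,s=cloud('wrist'); sc=get_image('scene')['image']
b=cv2.resize(sc[195:245,190:250],(480,400),interpolation=cv2.INTER_CUBIC)
a=cv2.resize(im[130:420,170:400],(317,400))
save('c3',np.hstack([b,a]))
print(s['time_s'],s['ee_pos'],s['ee_rot'],s['contact_force'],s['grip_width'],s['grip_force'],s['qd'].round(3))
```

```text
11.25 [539.99221214 -75.31871165 159.41460657] [-3.14145830e+00 -8.34008470e-07  1.59792925e+00] [-2.72117171  3.65070316  6.01780862] 29.95981575094599 30.005187392234802 [ 0.     0.     0.002  0.003  0.     0.001 -0.001]
```

View pics/c3.png

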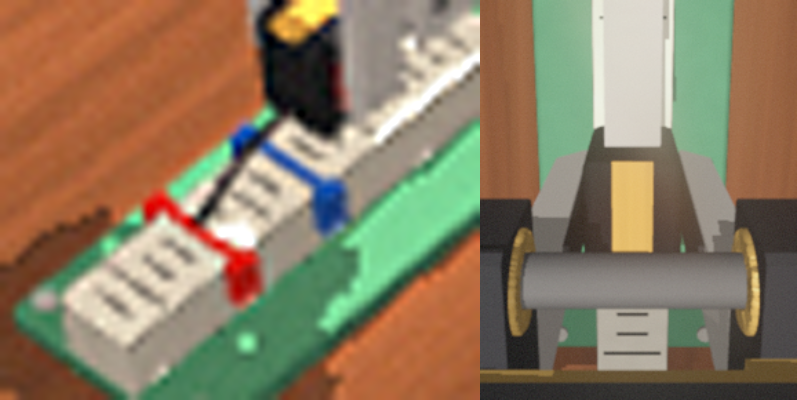

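Run:
```python
from h import *
S=get_image('scene'); im=S['image']
Rs=R.from_euler('xyz',S['rotation']).as_matrix(); K=np.array([[S['fx'],0,S['cx']],[0,S['fy'],S['cy']],[0,0,1]])
ax=np.array([.025,-.9997,0]); ay=np.array([.9997,.025,0]); o=np.array([536.3,46,0])
def pr(x,y,z):
    q=K@(Rs.T@(o+ax*x+ay*y+np.array([0,0,z])-S['position'])); return q[:2]/q[2]
# rectify plane z=42 : 4px/mm, gauge x 150..245, y -30..30
def rect(z,x0=145,x1=245,k=6):
    cs=[(x0,-25),(x1,-25),(x1,25),(x0,25)]
    src=np.float32([pr(x,y,z) for x,y in cs]); dst=np.float32([((x-x0)*k,(y+25)*k) for x,y in cs])
    return cv2.warpPerspective(im,cv2.getPerspectiveTransform(src,dst),((x1-x0)*k,50*k),flags=cv2.INTER_CUBIC)
a=rect(42);b=rect(44.5); 
save('r',np.vstack([a,b]))
A=a.astype(int); x=145+np.arange(A.shape[1])/6
for y in (-15,-10,-6,6,10,15):
    row=A[int((y+25)*6)-4:int((y+25)*6)+5].mean(0); w=np.clip(row[:,0]-row[:,1]-40,0,None); w[(x<165)|(x>205)]=0
    wb=np.clip(row[:,2]-row[:,0]-30,0,None); wb[x>165]=0
    print(y,'red',(w*x).sum()/w.sum() if w.sum() else None,'blue',(wb*x).sum()/wb.sum() if wb.sum() else None)
```

```text
-15 red 188.94693624896573 blue 152.30774780216092
-10 red 188.28943457154466 blue 146.80274137253542
-6 red 188.0098066096366 blue 147.13101879859292
6 red 188.7307326233472 blue 147.14636706841904
10 red 188.3173086386615 blue 147.17904702455263
15 red 188.24614937962232 blue 147.2231937685861
```

View pics/r.png

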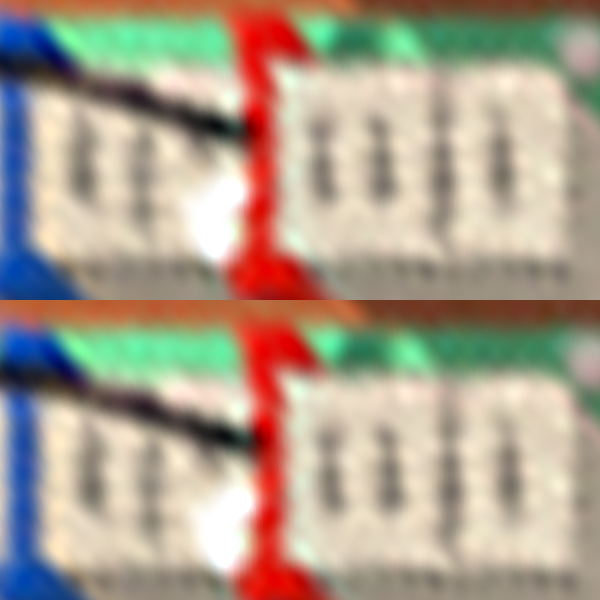

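Rectified onto the pointer's plane, the tip ends at about x 188.7, and the red mark is centred on 188.3 in its own plane. That is within about 0.5 mm. The arm is still and the grip is 30 N.

```bash
python3 -c "
from rig import order
print(order.sign_off())"
```

```text
the job is handed in; nothing more can be done
None
```

I handed the job in with the selector clicked onto green and the head still gripped at 30 N; the pointer is steady over the red mark, within about 0.5–1 mm by the scene camera, and none of the bystanders were touched.

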